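# Sort the bench handful into rack, tray and dish

### The arm

A 6-joint arm with a two-finger parallel gripper is mounted at the origin on the work surface; the furniture and walls round the work are solid. World frame = base frame: x ahead of the robot, y to its left, z up, the work surface at z = 0. Lengths are in m, angles in rad, forces in N, time in s.
With the tool pointing down it reaches from about 0.375 to 0.925 m from the base axis. Payload 5.7 kg.
Tool frame: the origin (TCP) lies midway between the tips of the shut fingers; the grasp point (between the pads) lies 19 mm behind it (ctrl.grip_depth is the distance from the TCP to the grasp point, in m); z points along the fingers, y is the line along which they close (so a half turn about z gives the same grasp; the last joint's range is limited). The gripper opens to 88 mm and grips with 3 to 60 N. Pads are 20 mm wide; open, the fingers measure 115 mm over their backs; the gripper's body (75 mm by 178 mm) begins 61 mm behind the grasp point.
Start: joints at [-1.389, 0.359, 1.51, -0, 1.272, -0.115], TCP at [0.175, -0.574, 0.223] pointing down, gripper open.
Joint ranges: [-2.97, 2.97], [-1.01, 2.36], [0.21, 2.38], [-0.96, 4.11], [0.2, 2.71], [-2.98, 2.98]. Speed limits (rad/s): [2.39, 2.39, 3.14, 3.14, 3.14, 3.14].

### API

Orientations are given as a rotation vector (axis times angle).
In Python, from rig import ctrl gives the robot as it stands.
- The arm moves only by the shell command python3 -m jog 'ROWS' [FORCE]. ROWS is JSON, a list that holds one entry, the list of rows, each a list of 7 numbers: the shift along the tool's x, y, z in mm, then the turn, a rotation vector about the tool's x, y, z in degrees, then the opening, from 0 (shut) to 1 (fully open). In form: [[[tx, ty, tz, ax, ay, az, grip], ...]]. A call has 1 to 20 rows; each row shifts and turns the commanded pose from where the row before left it, along the tool's axes as they then stand; what a row does not reach is not made up. A row lasts 1/10 s, in which the tool goes at most 50 mm and 8.59 degrees, less where a joint would pass 70% of its speed; a pose out of reach is approached as far as the arm can. A call is refused whole if a number of a shift passes 50 or a number of a turn 8.59, either way. A call with a gripper value outside its range is refused whole. The fingers move at their own pace and stop on an object; FORCE is the grip in N (left out, the last holds). Time passes only in rows, so rows that do not move let the fingers close. It gives the time, the measured TCP pose, the force, the opening and the grip force at its end, in the units of the state.
- ctrl.state(): the state, without advancing time (a new reading comes with each control period).
- ctrl.get_image(name): name is "scene" or "top" or "wrist"; returns a dict with "img" (420x560x3 uint8, red, green, blue), "K" (3x3 intrinsics, pixels), "k1" (the pictures are not rectified: a ray, as slopes to the right and down, at radius r is drawn at 1 + k1 r^2 times it, then the intrinsics apply), "position" and "orientation" of the camera in the world. Camera axes: x right, y down, z forward; pixel columns grow to the right and rows downward; lengths in m; the calibration is good to about 2 mm. A picture is of the moment at which its call begins. There is no depth.
- ctrl.finish_job(): hands the job in; it is judged then, once.
Trained networks look in the newest picture that a camera, given by its name, has taken for a name from the list of things; names that differ only in an ending like _2 or _b are one class to them, and where a whole thing is asked for, a point or a joint stands for the part that bears it (a point fixed in the world has none). Each returns a list of dicts, best first, with "p" (0 to 1); they miss things now and then, are a little off and sometimes report something else, mostly with a low value. They report only what shows in the picture. A call takes as long as a camera call. They do not tell look-alikes from the thing itself.
- ctrl.regions_of(label, camera): "pixels" (420x560 bool, what is visible of it) and "rect" ([left, top, right, bottom] in pixels, round what is visible of it).
- ctrl.pinpoint(label, camera): "uv" ([column, row] in pixels: a listed point, or the origin of a listed thing).
The state is a dict: "time": time; "joints": joint angles; "joint_velocities": joint speeds; "tau": joint torques, N m; "ee_pos": TCP position; "eef_rot": TCP orientation; "ft_force": force on the tool from outside, world axes, zero at the start; "ft_torque": the same for the moment, N m; "opening": finger opening in m; "gripper_force": force on a finger pad.
Only numpy, scipy, OpenCV 4.12 (cv2) and the standard library are available. Lean on these libraries where they do the work, as an engineer would, in place of code of your own. Each camera call takes 0.05 s, during which the arm holds its last target. There are 200 camera calls.

### The job

Clear up after the seed count by sorting the row of loose things into their places: each glass vial standing upright in a compartment of its own in the vial rack, the eraser lying flat in the large compartment of the desk tray, the glue stick standing upright in the small compartment of the desk tray, and the forceps lying in the middle of the steel dish. Keep the two vials and the glue stick upright all the way, set everything down rather than dropping it, and leave the petri dish and the tally counter where they are.

Things in the scene. Friction and masses are not known exactly. Their poses are not given: they have to be found in the camera images.
- vial_a: Small glass seed vial with a black cap, standing upright, round, 24 mm in diameter and 60 mm tall, about 22 g. Origin at the centre of its underside, z axis up along the vial.
- vial_b: Small glass seed vial with a white cap, otherwise like vial_a: 24 mm in diameter, 60 mm tall. Origin at the centre of its underside, z up.
- eraser: Worn block eraser in a sleeve, lying flat; solid 36 mm along its x axis, 50 mm along its y axis, 12 mm high. Origin at the centre of its underside, z up.
- glue_stick: Glue stick standing upright on its end, round, 24 mm in diameter and 84 mm tall (taller than the vials). Origin at the centre of its underside, z up.
- forceps: Curved steel forceps lying flat, solid 122 mm long, 13 mm wide, 8 mm high. Its long direction lies 0.175 rad (10 degrees) anticlockwise, seen from above, from its own x axis; grip it across the 13 mm width near the middle, which lies 3 mm along x from the origin. Origin at about the middle of its underside, z up.
- vial_rack: Low bare-metal rack, fixed, 48 mm along its x axis, 136 mm along its y axis, 28 mm high, with a row of three equal open-topped compartments, each 40 mm by 40 mm inside. Compartment centres lie at y = -44, 0 and +44 mm, x = 0. Walls 4 mm; inner floor 3 mm above the bench. Origin at the centre of its underside, z up.
- desk_tray: Low grey plastic tray, fixed, 90 mm along its x axis, 156 mm along its y axis, walls 16 mm high and 4 mm thick, inner floor 3 mm above the bench. One divider across makes two compartments: the large one is 82 mm (x) by 100 mm (y) inside, centred at x = 0, y = +24 mm; the small one is 82 mm (x) by 44 mm (y), centred at x = 0, y = -52 mm. Origin at the centre of the whole tray's underside, z up.
- steel_dish: Round shallow pressed steel dish, fixed, 197 mm across the rim, 28 mm high, with sloping sides; its flat floor is 140 mm across and 2 mm above the bench. Origin at the centre of its underside, z up.
- petri: Bystander: closed round petri dish with seeds, 93 mm in diameter, 14 mm high, loose, to be left alone. Origin at the centre of its underside.
- tally: Bystander: grey hand tally counter, about 67 by 52 by 29 mm, loose, to be left alone. Origin near the middle of its underside.
There are look-alikes about, which are no part of the job. Leave any blue, pink or red look-alike of the vial_a alone.

How it is judged:
At the end, for the whole second after the job is handed in: Vials upright (0.15 rad) on the rack's floor, one per compartment; eraser flat in the tray's large compartment, glue stick upright in the small one, both on its floor; forceps' origin within 30 mm of the dish's centre, under 20 mm high, tilt under 0.3 rad; all at rest (x of vial_a in the frame of vial_rack between -0.02 and 0.02 m and y of vial_a in the frame of vial_rack between -0.066 and 0.066 m and z of each of vial_a, vial_b in the frame of vial_rack below 0.01 m and angle between each of vial_a, vial_b, eraser, glue_stick's own z axis and vertical below 0.15 rad and x of vial_b in the frame of vial_rack between -0.02 and 0.02 m and y of vial_b in the frame of vial_rack between -0.066 and 0.066 m and horizontal distance between vial_a and vial_b above 0.025 m and x of eraser in the frame of desk_tray between -0.035 and 0.035 m and y of eraser in the frame of desk_tray between -0.01 and 0.06 m and z of each of eraser, glue_stick in the frame of desk_tray below 0.01 m and x of glue_stick in the frame of desk_tray between -0.035 and 0.035 m and y of glue_stick in the frame of desk_tray between -0.07 and -0.034 m and horizontal distance between forceps and steel_dish below 0.03 m and z of forceps in the frame of steel_dish below 0.02 m and angle between forceps's own z axis and vertical below 0.3 rad and linear speed of each of vial_a, vial_b, eraser, glue_stick, forceps below 0.02 m/s); the robot touches nothing.
It fails at once if a vial or the glue stick is tipped by more than 0.6 rad (angle between any of vial_a, vial_b, glue_stick's own z axis and vertical above 0.6 rad).
It fails at once if one of the five things is let fall (0.8 m/s while no finger touches it: a drop of more than about 30 mm) ((linear speed of vial_a above 0.8 m/s and contact force between the fingers and vial_a below 0.01 N) or (linear speed of vial_b above 0.8 m/s and contact force between the fingers and vial_b below 0.01 N) or (linear speed of eraser above 0.8 m/s and contact force between the fingers and eraser below 0.01 N) or (linear speed of glue_stick above 0.8 m/s and contact force between the fingers and glue_stick below 0.01 N) or (linear speed of forceps above 0.8 m/s and contact force between the fingers and forceps below 0.01 N)).
It fails at once if the petri dish or the tally counter is moved by more than 20 mm (distance of any of petri, tally from where it was at the start of the episode above 0.02 m).
It also fails if it takes over 122 s, if anything falls off the work surface, if the arm or the gripper's body presses on something with over 40 N, if the wrist force passes 120 N, or if a joint passes its speed limit or range.

## Working session

There is one attempt and no reset: what is moved stays moved. The work goes in short steps, Python scripts to look and compute and a shell command to move; the robot and the scene stay as the last step left them, time stands still between calls to the robot, and variables do not carry over. Pictures are saved under pics/ and viewed, at most 14 in all, crops included, and the job is handed in when it is done.

```bash
mkdir -p pics; ls; cat > h.py <<'E'
import numpy as np,cv2
from scipy.spatial.transform import Rotation as R
from rig import ctrl
def rot(o):
    o=np.array(o,float)
    return o if o.shape==(3,3) else (R.from_rotvec(o).as_matrix() if o.size==3 else R.from_quat(o).as_matrix())
def ray(im,uv):
    K=np.array(im["K"]);q=cv2.undistortPoints(np.array([[uv]],float),K,np.array([im["k1"],0,0,0.]))[0,0]
    return rot(im["orientation"])@np.array([q[0],q[1],1])
def onz(im,uv,z=0):
    d=ray(im,uv);p=np.array(im["position"]);return p+d*(z-p[2])/d[2]
def save(im,n,crop=None,s=1):
    a=im["img"][:,:,::-1]
    if crop: a=a[crop[1]:crop[3],crop[0]:crop[2]]
    cv2.imwrite("pics/"+n,cv2.resize(a,None,fx=s,fy=s,interpolation=cv2.INTER_CUBIC))
E
python3 - <<'E'
from h import *
for c in("top","scene"):
    im=ctrl.get_image(c);save(im,c+"1.png",s=1.4)
    print(c,im["position"],im["orientation"],im["K"],im["k1"])
    for n in "vial_a eraser glue_stick forceps vial_rack desk_tray steel_dish petri tally".split():
        for r in ctrl.pinpoint(n,c):
            if r["p"]>.15: print(n,round(r["p"],2),np.round(r["uv"]),np.round(onz(im,r["uv"],0),3)[:2])
print(ctrl.state())
E
```

```text
pics
top [0.3239767  0.02504594 1.1107804 ] [-2.169942    2.12154491 -0.16380003] [[436.40478786   0.         286.38382497]
 [  0.         436.40478786 208.98463496]
 [  0.           0.           1.        ]] -0.048185746123771765
vial_a 0.61 [418. 242.] [ 0.414 -0.316]
vial_a 0.59 [393. 221.] [ 0.466 -0.252]
vial_a 0.56 [406. 197.] [ 0.528 -0.289]
vial_a 0.5 [214. 222.] [0.452 0.209]
vial_a 0.39 [371. 226.] [ 0.45  -0.196]
vial_a 0.18 [253. 221.] [0.456 0.108]
eraser 0.56 [307. 218.] [ 0.468 -0.03 ]
glue_stick 0.48 [255. 220.] [0.459 0.103]
forceps 0.63 [341. 223.] [ 0.458 -0.119]
forceps 0.25 [160. 212.] [0.476 0.349]
vial_rack 0.71 [214. 152.] [0.637 0.217]
vial_rack 0.65 [254. 221.] [0.458 0.105]
desk_tray 0.92 [384. 154.] [ 0.643 -0.23 ]
steel_dish 0.92 [298. 153.] [ 0.641 -0.005]
petri 0.91 [158. 207.] [0.487 0.353]
tally 0.72 [379. 266.] [ 0.35  -0.216]
scene [ 0.19271428 -0.62330535  0.79818693] [-2.34893136  0.52272687 -0.21603707] [[448.62038255   0.         272.12301591]
 [  0.         448.62038255 203.26360785]
 [  0.           0.           1.        ]] 0.0060551897607338
[... 593 characters left out ...]
[ 0.471 -0.031]
{'time': 1.0, 'joints': array([-1.38907707e+00,  3.58758423e-01,  1.51040587e+00, -1.20776570e-05,
        1.27252351e+00, -1.15086335e-01]), 'joint_velocities': array([-0.00119791, -0.00083756,  0.00062617, -0.00074321,  0.00108077,
        0.00178878]), 'tau': array([-3.51380273e-03, -5.15352774e+01, -2.71131957e+01,  6.72359113e-02,
        2.48002337e-02, -1.92484697e-05]), 'ee_pos': array([ 0.17546867, -0.57372419,  0.22264532]), 'eef_rot': array([-3.10696735e+00, -4.64503230e-01,  2.31009863e-05]), 'ft_force': array([ 0.20911116, -0.356244  ,  0.25605291]), 'ft_torque': array([ 0.02463069, -0.0005608 , -0.00192957]), 'gripper_force': 0.0, 'opening': 0.08795081328818416}
```

View pics/top1.png

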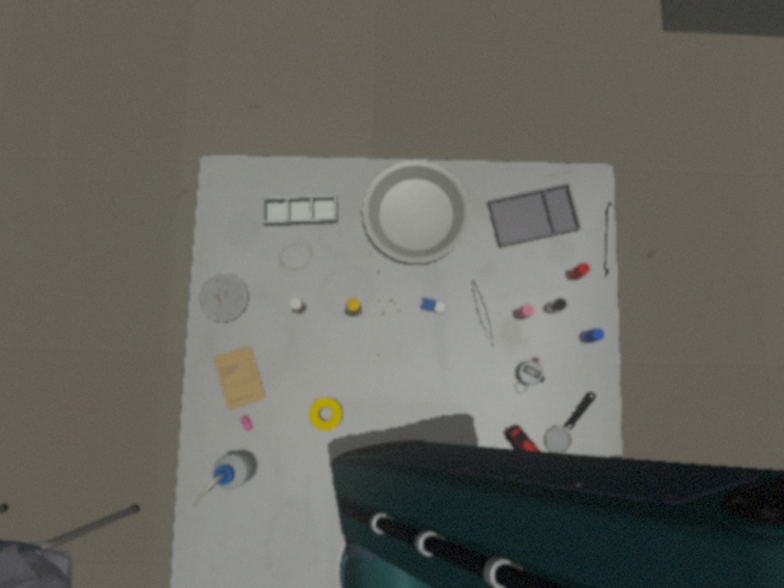

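View pics/scene1.png

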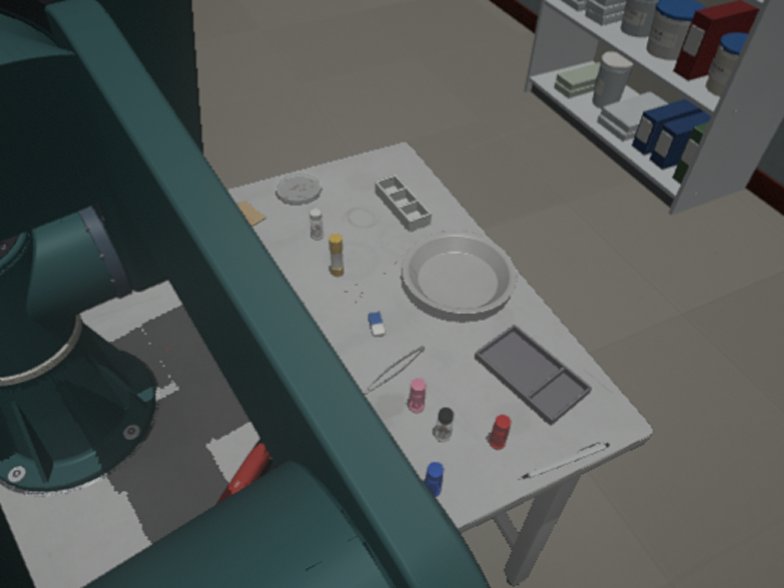

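Look-alikes of vial_a in the top picture: black cap (396,218), pink (374,223), red (413,193), blue (423,239), white cap (212,217). The description points to the black cap, which is at (318,303) in the scene picture. I'll check that in a crop. I'm also turning the tool so that its x is world y and its y is world x, and moving over the vial.

```bash
python3 - <<'E'
import cv2
a=cv2.imread("pics/scene1.png")[360:520,380:560];cv2.imwrite("pics/crop1.png",cv2.resize(a,None,fx=3,fy=3))
E
python3 -m jog '[[[0,0,0,0,0,-8.1,1],[0,0,0,0,0,-8.1,1],[0,0,0,0,0,-8.1,1],[0,0,0,0,0,-8.1,1],[0,0,0,0,0,-8.1,1],[0,0,0,0,0,-8.1,1],[0,0,0,0,0,-8.1,1],[0,0,0,0,0,-8.1,1],[0,0,0,0,0,-8.2,1],[0,0,0,0,0,0,1]]]'
python3 -m jog '[[[20,16,0,0,0,0,1],[30,25,0,0,0,0,1],[30,28,0,0,0,0,1],[30,28,0,0,0,0,1],[30,28,0,0,0,0,1],[30,28,0,0,0,0,1],[30,28,0,0,0,0,1],[30,28,0,0,0,0,1],[30,28,0,0,0,0,1],[30,26,0,0,0,0,1],[20,17,0,0,0,0,1],[12,11,0,0,0,0,1],[0,0,0,0,0,0,1],[0,0,0,0,0,0,1]]]'
python3 - <<'E'
from h import *
im=ctrl.get_image("wrist");save(im,"w1.png",s=1.4)
print(im["position"],rot(im["orientation"]).round(2),im["K"][0],im["k1"])
for n in "vial_a","glue_stick","forceps":
    for r in ctrl.pinpoint(n,"wrist"): print(n,round(r["p"],2),np.round(r["uv"]),np.round(onz(im,r["uv"],0),3)[:2])
E
```

```text
time: 2.0
ee_pos: [0.1755, -0.5738, 0.2226]
eef_rot: [-2.22, -2.223, -0.0]
ft_force: [-0.1, -0.4, -0.8]
opening: 0.0877
gripper_force: 0.0
time: 3.4
ee_pos: [0.4663, -0.2519, 0.2226]
eef_rot: [-2.223, -2.22, 0.001]
ft_force: [-0.8, -1.0, -0.2]
opening: 0.0877
gripper_force: 0.0
[ 0.46674058 -0.16838869  0.38536978] [[ 1.    0.   -0.  ]
 [ 0.   -0.95 -0.3 ]
 [-0.    0.3  -0.95]] [363.62275587   0.         285.14270414] -0.026878609711363095
vial_a 0.84 [242. 224.] [ 0.418 -0.319]
vial_a 0.67 [289. 172.] [ 0.471 -0.258]
vial_a 0.63 [275. 116.] [ 0.456 -0.199]
vial_a 0.58 [341. 209.] [ 0.529 -0.301]
forceps 0.78 [276.  40.] [ 0.458 -0.126]
```

View pics/crop1.png

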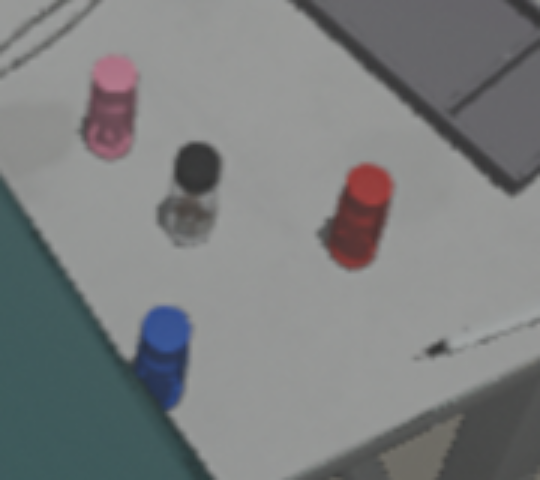

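View pics/w1.png

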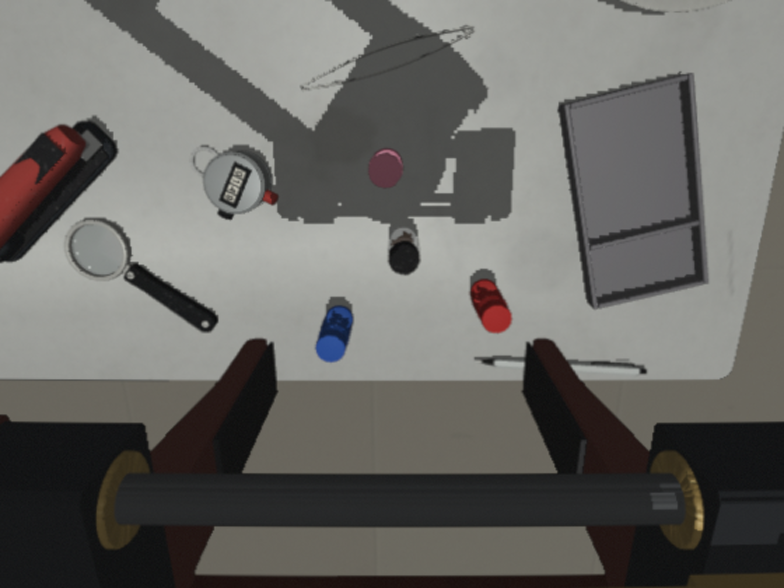

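The crop shows a clear glass vial with a black cap at scene (318,303), so that is vial_a. In the wrist view its cap is at about (289,184), with pink, red and blue around it, and the tray is at right with its small compartment towards −y. I'll work out the cap and tray positions.

```bash
python3 - <<'E'
from h import *
im=ctrl.get_image("wrist");S=1/1.4
print("cap",onz(im,(404*S,259*S),.06), "pink",onz(im,(386*S,160*S),.06),"red",onz(im,(496*S,318*S),.06))
c=[onz(im,(u*S,v*S),.016)[:2] for u,v in((562,103),(692,74),(706,283),(596,307))]
c=np.array(c);o=c.mean(0);print("tray",c.round(3),o)
yd=(c[0]+c[1]-c[2]-c[3])/2;xd=(c[1]+c[2]-c[0]-c[3])/2
print(np.linalg.norm(yd),np.linalg.norm(xd),np.degrees(np.arctan2(-yd[0],yd[1])),np.degrees(np.arctan2(xd[1],xd[0])))
print("forceps ends",onz(im,(304*S,87*S),.004),onz(im,(472*S,31*S),.004))
a=im["img"]
t=ctrl.get_image("top");sc=ctrl.get_image("scene")
for n in("vial_rack","steel_dish","eraser","glue_stick","forceps"):
  for cam,i in(("top",t),("scene",sc)):
    for r in ctrl.regions_of(n,cam)[:2]:
        p=r["pixels"];q=cv2.minAreaRect(np.argwhere(p)[:,::-1].astype(np.float32));b=cv2.boxPoints(q)
        z=dict(vial_rack=.028,steel_dish=.028,eraser=.012,glue_stick=.084,forceps=.008)[n]
        W=np.array([onz(i,x,z)[:2] for x in b]);e=np.linalg.norm(W-np.roll(W,1,0),axis=1)
        print(n,cam,round(r["p"],2),np.round(r["rect"]),"ctr",W.mean(0).round(3),"sides",e[:2].round(3),"corners",W.round(3).tolist())
E
```

```text
cap [ 0.46940661 -0.25749996  0.06      ] pink [ 0.45804375 -0.19344606  0.06      ] red [ 0.53273937 -0.29953392  0.06      ]
tray [[ 0.579 -0.158]
 [ 0.666 -0.139]
 [ 0.702 -0.289]
 [ 0.619 -0.308]] [ 0.64159834 -0.22339513]
0.1548311841805563 0.0877100265689798 14.378216784690592 12.846132599318134
forceps ends [ 0.39926182 -0.14712471  0.004     ] [ 0.51618467 -0.11109292  0.004     ]
vial_rack top 0.88 [187. 140. 240. 163.] ctr [0.635 0.213] sides [0.055 0.138] corners [[0.658, 0.284], [0.666, 0.146], [0.612, 0.142], [0.603, 0.279]]
vial_rack scene 0.62 [270. 128. 308. 165.] ctr [0.63  0.201] sides [0.148 0.075] corners [[0.592, 0.258], [0.657, 0.296], [0.666, 0.141], [0.605, 0.11]]
steel_dish top 0.71 [260. 114. 335. 188.] ctr [0.64 0.  ] sides [0.188 0.2  ] corners [[0.731, 0.102], [0.736, -0.098], [0.548, -0.099], [0.543, 0.096]]
steel_dish scene 0.77 [289. 173. 366. 225.] ctr [ 0.607 -0.029] sides [0.187 0.106] corners [[0.527, 0.024], [0.608, 0.094], [0.687, -0.09], [0.608, -0.145]]
eraser top 0.71 [301. 212. 320. 220.] ctr [ 0.469 -0.035] sides [0.041 0.02 ] corners [[0.464, -0.013], [0.484, -0.018], [0.474, -0.058], [0.455, -0.053]]
eraser scene 0.43 [263. 220. 274. 239.] ctr [ 0.466 -0.044] sides [0.048 0.021] corners [[0.46, -0.02], [0.481, -0.021], [0.471, -0.068], [0.451, -0.067]]
glue_stick top 0.67 [249. 212. 254. 225.] ctr [0.453 0.102] sides [0.025 0.018] corners [[0.455, 0.117], [0.469, 0.104], [0.451, 0.086], [0.438, 0.099]]
glue_stick scene 0.6 [235. 166. 245. 199.] ctr [0.443 0.063] sides [0.098 0.022] corners [[0.449, 0.112], [0.47, 0.105], [0.435, 0.013], [0.416, 0.02]]
forceps top 0.6 [334. 202. 340. 204.] ctr [ 0.514 -0.108] sides [0.003 0.003] corners [[0.515, -0.107], [0.516, -0.109], [0.513, -0.109], [0.513, -0.107]]
forceps scene 0.48 [279. 255. 297. 270.] ctr [ 0.468 -0.128] sides [0.017 0.052] corners [[0.443, -0.128], [0.492, -0.111], [0.494, -0.129], [0.445, -0.145]]
```

vial_a is at (0.469,−0.2575). The tray is at (0.642,−0.223), yaw about 13.5°. Descending to grip it high (TCP z 0.030), so the fingers stay above the rack rim.

```bash
python3 -m jog '[[[-3,1,20,0,0,0,0.6],[-2.5,2,30,0,0,0,0.6],[0,0,30,0,0,0,0.6],[0,0,30,0,0,0,0.6],[0,0,30,0,0,0,0.6],[0,0,25,0,0,0,0.6],[0,0,15,0,0,0,0.6],[0,0,8,0,0,0,0.6],[0,0,5,0,0,0,0.6],[0,0,0,0,0,0,0.6],[0,0,0,0,0,0,0.2],[0,0,0,0,0,0,0.2],[0,0,0,0,0,0,0.15],[0,0,0,0,0,0,0.15],[0,0,0,0,0,0,0.15],[0,0,0,0,0,0,0.15]]]' 12

```

```text
time: 5.85
ee_pos: [0.4697, -0.2574, 0.0301]
eef_rot: [2.221, 2.221, 0.0]
ft_force: [-1.1, -0.3, 5.2]
opening: 0.0235
gripper_force: 12.0
```

```bash
python3 -m jog '[[[0,0,-5,0,0,0,0.15],[0,0,-15,0,0,0,0.15],[0,0,-25,0,0,0,0.15],[0,0,-30,0,0,0,0.15],[0,0,-30,0,0,0,0.15],[0,0,-30,0,0,0,0.15],[10,5,-15,0,0,0,0.15],[20,10,0,0,0,0,0.15],[30,14,0,0,0,0,0.15],[40,18,0,0,0,0,0.15],[40,18,0,0,0,0,0.15],[40,18,0,0,0,0,0.15],[40,18,0,0,0,0,0.15],[40,18,0,0,0,0,0.15],[35,16,0,0,0,0,0.15],[27,14,0,0,0,0,0.15],[20,10,0,0,0,0,0.15],[15,6,0,0,0,0,0.15],[0,0,0,0,0,0,0.15],[0,0,0,0,0,0,0.15]]]'
python3 - <<'E'
from h import *
im=ctrl.get_image("wrist");save(im,"w2.png",s=1.4)
for r in ctrl.regions_of("vial_rack","wrist")[:2]: print(r["p"],r["rect"])
for n in "vial_b","glue_stick":
    for r in ctrl.pinpoint(n,"wrist"): print(n,round(r["p"],2),np.round(r["uv"]),np.round(onz(im,r["uv"],0),3)[:2])
E
```

```text
time: 7.85
ee_pos: [0.6338, 0.0993, 0.1795]
eef_rot: [-2.221, -2.222, 0.002]
ft_force: [0.2, 0.1, -0.3]
opening: 0.0231
gripper_force: 12.0
0.64 [259.1, 0.0, 325.8, 135.2]
0.24 [36.7, 407.2, 78.2, 419.0]
vial_b 0.67 [288. 235.] [0.637 0.037]
vial_b 0.59 [88. 63.] [0.459 0.202]
glue_stick 0.85 [102. 171.] [0.456 0.103]
```

View pics/w2.png

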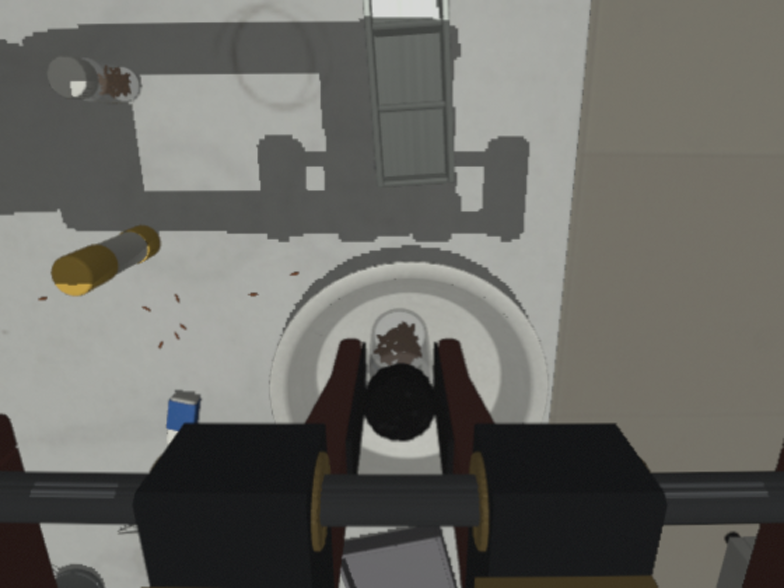

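Vial_a hangs upright in the gripper at about (286,265). The rack's near end is at display (378–452,183), with dividers at rows 106 and 28. The glue stick (orange) and vial_b (white cap) are on the left. I'll compute the rack, glue stick and vial_b positions.

```bash
python3 - <<'E'
from h import *
im=ctrl.get_image("wrist");S=1/1.4
f=lambda u,v,z:onz(im,(u*S,v*S),z)[:2].round(4)
print("near corners",f(379,185,.028),f(453,181,.028))
print("div1",f(374,107,.028),f(450,104,.028),"div2",f(369,31,.028),f(446,27,.028))
print("glue base",f(141,246,0.0),"vialb base",f(122,83,0),"vial b cap",f(71,77,.06),"glue top",f(74,275,.084))
print("dish rim edges",f(270,385,.028),f(550,385,.028))
E
```

```text
near corners [0.622  0.1436] [0.6672 0.146 ]
div1 [0.6196 0.189 ] [0.6641 0.1907] div2 [0.6174 0.2299] [0.6607 0.232 ]
glue base [0.4547 0.0985] vialb base [0.4582 0.205 ] vial b cap [0.4624 0.2043] glue top [0.4597 0.1031]
dish rim edges [0.5445 0.0059] [0.7393 0.0059]
```

```bash
python3 -m jog '[[[15,2,0,0,0,0,0.15],[24,3,0,0,0,0,0.15],[20,3,10,0,0,0,0.15],[10,1,20,0,0,0,0.15],[0,0,30,0,0,0,0.15],[0,0,30,0,0,0,0.15],[0,0,22,0,0,0,0.15],[0,0,14,0,0,0,0.15],[0,0,8,0,0,0,0.15],[0,0,5,0,0,0,0.15],[0,0,3,0,0,0,0.15],[0,0,2,0,0,0,0.15],[0,0,1.5,0,0,0,0.15],[0,0,0,0,0,0,0.15],[0,0,0,0,0,0,0.15]]]'
```

```text
time: 9.6
ee_pos: [0.6437, 0.1688, 0.0346]
eef_rot: [2.221, 2.221, 0.001]
ft_force: [-1.1, 0.1, -0.3]
opening: 0.0234
gripper_force: 12.0
```

```bash
python3 -m jog '[[[0,0,1,0,0,0,0.15],[0,0,0.7,0,0,0,0.15],[0,0,0,0,0,0,0.15],[0,0,0,0,0,0,0.3],[0,0,0,0,0,0,0.4],[0,0,0,0,0,0,0.45],[0,0,0,0,0,0,0.45]]]'
python3 -m jog '[[[0,0,-8,0,0,0,0.45],[0,0,-20,0,0,0,0.5],[0,0,-35,0,0,0,0.6],[0,0,-35,0,0,0,0.6],[5,-20,-20,0,0,0,0.6],[6,-32,0,0,0,0,0.6],[6,-35,0,0,0,0,0.6],[6,-35,0,0,0,0,0.6],[6,-30,0,0,0,0,0.6],[4,-20,0,0,0,0,0.6],[3,-11.5,20,0,0,0,0.6],[0,0,35,0,0,0,0.6],[0,0,30,0,0,0,0.6],[0,0,20,0,0,0,0.6],[0,0,11,0,0,0,0.6],[0,0,5,0,0,0,0.6],[0,0,0,0,0,0,0.6]]]'
python3 - <<'E'
from h import *
im=ctrl.get_image("scene");save(im,"s2.png",crop=(180,100,360,240),s=4)
E
```

```text
time: 10.3
ee_pos: [0.6433, 0.1688, 0.0323]
eef_rot: [-2.221, -2.221, 0.0]
ft_force: [0.5, -0.6, 0.2]
opening: 0.0393
gripper_force: 0.0
time: 12.0
ee_pos: [0.4601, 0.2048, 0.0296]
eef_rot: [-2.221, -2.221, -0.0]
ft_force: [-0.0, -0.5, -0.1]
opening: 0.053
gripper_force: 0.0
```

View pics/s2.png

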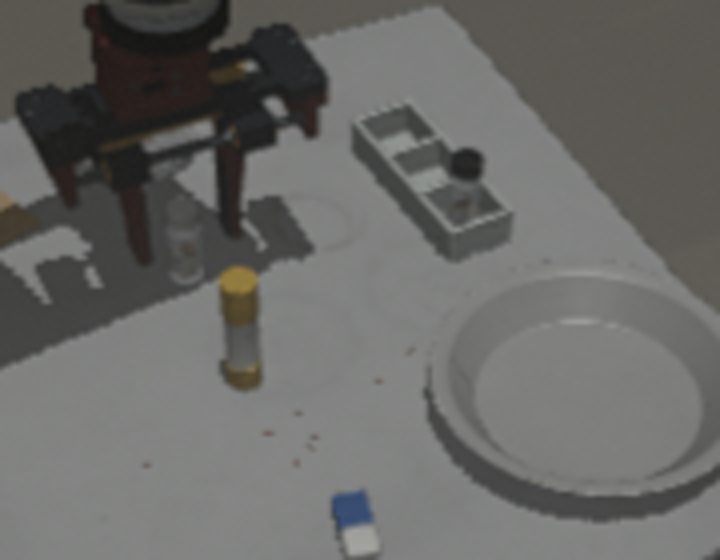

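Vial_a stands in the near compartment (crop ~(465,190)), and vial_b is midway between the fingers. Gripping it and carrying it to the far compartment.

```bash
python3 -m jog '[[[0,0,0,0,0,0,0.2],[0,0,0,0,0,0,0.2],[0,0,0,0,0,0,0.15],[0,0,0,0,0,0,0.15],[0,0,0,0,0,0,0.15],[0,0,0,0,0,0,0.15],[0,0,-5,0,0,0,0.15],[0,0,-15,0,0,0,0.15],[0,0,-30,0,0,0,0.15],[0,0,-30,0,0,0,0.15],[0,0,-20,0,0,0,0.15]]]' 12
python3 -m jog '[[[3,10,0,0,0,0,0.15],[6,20,0,0,0,0,0.15],[9,32,0,0,0,0,0.15],[9,32,0,0,0,0,0.15],[9,32,0,0,0,0,0.15],[7.5,27,0,0,0,0,0.15],[5,16,0,0,0,0,0.15],[3,8.5,0,0,0,0,0.15],[0,0,5,0,0,0,0.15],[0,0,20,0,0,0,0.15],[0,0,30,0,0,0,0.15],[0,0,20,0,0,0,0.15],[0,0,10,0,0,0,0.15],[0,0,5,0,0,0,0.15],[0,0,3,0,0,0,0.15],[0,0,2,0,0,0,0.15],[0,0,1,0,0,0,0.15],[0,0,0.5,0,0,0,0.15],[0,0,0,0,0,0,0.15]]]'
```

```text
time: 13.15
ee_pos: [0.4604, 0.2049, 0.1314]
eef_rot: [2.221, 2.221, 0.002]
ft_force: [1.0, 0.7, -1.4]
opening: 0.023
gripper_force: 12.0
time: 15.05
ee_pos: [0.6377, 0.2564, 0.0335]
eef_rot: [2.221, 2.221, 0.001]
ft_force: [-1.2, 1.1, -0.8]
opening: 0.0235
gripper_force: 12.0
```

```bash
python3 -m jog '[[[0,0,0.8,0,0,0,0.15],[0,0,0,0,0,0,0.15],[0,0,0,0,0,0,0.3],[0,0,0,0,0,0,0.4],[0,0,0,0,0,0,0.45],[0,0,0,0,0,0,0.45],[0,0,-8,0,0,0,0.45],[0,0,-20,0,0,0,0.5],[0,0,-35,0,0,0,0.6],[0,0,-35,0,0,0,0.6],[0,0,-20,0,0,0,0.6]]]'
python3 -m jog '[[[-10,-12,0,0,0,0,0.6],[-20,-25,0,0,0,0,0.6],[-29,-33,0,0,0,0,0.6],[-29,-33,0,0,0,0,0.6],[-29,-33,0,0,0,0,0.6],[-20,-25,0,0,0,0,0.6],[-10.5,-12,0,0,0,0,0.6],[-6,-7.5,10,0,0,0,0.6],[0,0,25,0,0,0,0.6],[0,0,30,0,0,0,0.6],[0,0,25,0,0,0,0.6],[0,0,15,0,0,0,0.6],[0,0,10,0,0,0,0.6],[0,0,0,0,0,0,0.6]]]'
python3 - <<'E'
from h import *
im=ctrl.get_image("scene");save(im,"s3.png",crop=(180,100,360,240),s=4)
E
```

```text
time: 16.15
ee_pos: [0.6389, 0.2568, 0.154]
eef_rot: [2.22, 2.22, 0.006]
ft_force: [1.7, 0.3, 0.4]
opening: 0.0527
gripper_force: 0.0
time: 17.55
ee_pos: [0.4571, 0.103, 0.0344]
eef_rot: [-2.221, -2.221, 0.001]
ft_force: [0.6, 0.1, 0.2]
opening: 0.0525
gripper_force: 0.0
```

View pics/s3.png

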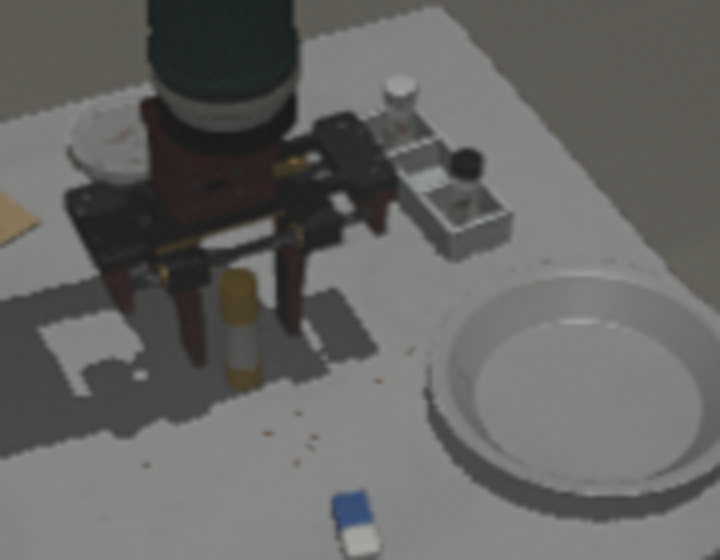

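Both vials are in the rack (crop (400,100) and (465,190)), and the glue stick is between the fingers. Gripping it and carrying it over to the tray.

```bash
python3 -m jog '[[[0,0,0,0,0,0,0.2],[0,0,0,0,0,0,0.2],[0,0,0,0,0,0,0.15],[0,0,0,0,0,0,0.15],[0,0,0,0,0,0,0.15],[0,0,0,0,0,0,0.15],[0,0,-5,0,0,0,0.15],[0,0,-15,0,0,0,0.15],[0,0,-30,0,0,0,0.15],[0,0,-35,0,0,0,0.15],[0,0,-25,0,0,0,0.15],[0,0,-10,0,0,0,0.15]]]' 12
python3 -m jog '[[[-10,5,0,0,0,0,0.15],[-20,10,0,0,0,0,0.15],[-30,16,0,0,0,0,0.15],[-38,20,0,0,0,0,0.15],[-38,20,0,0,0,0,0.15],[-38,20,0,0,0,0,0.15],[-38,20,0,0,0,0,0.15],[-38,20,0,0,0,0,0.15],[-32,18,0,0,0,0,0.15],[-25,14,0,0,0,0,0.15],[-15,8,0,0,0,0,0.15],[-8,4,0,0,0,0,0.15],[0,0,0,0,0,0,0.15],[0,0,0,0,0,0,0.15]]]'
python3 - <<'E'
from h import *
im=ctrl.get_image("wrist");save(im,"w3.png",s=1.4)
E
```

```text
time: 18.8
ee_pos: [0.4582, 0.1029, 0.1576]
eef_rot: [2.22, 2.22, 0.005]
ft_force: [0.3, 0.5, 0.0]
opening: 0.024
gripper_force: 12.0
time: 20.2
ee_pos: [0.6308, -0.2265, 0.1539]
eef_rot: [-2.22, -2.22, 0.001]
ft_force: [0.2, 0.3, 0.0]
opening: 0.0238
gripper_force: 12.0
```

View pics/w3.png

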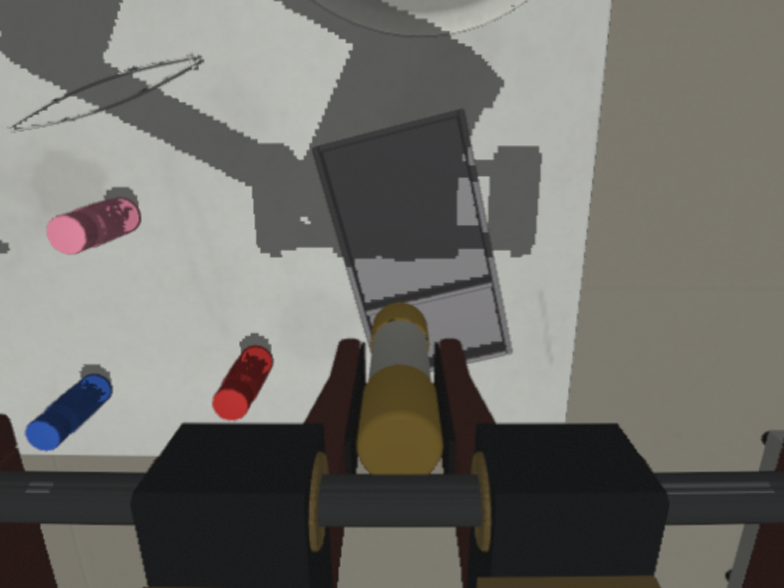

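The glue stick hangs straight above the tray. Tray corners in display pixels are (315,148), (463,111), (510,352), with the divider from (366,305) to (493,281).

```bash
python3 - <<'E'
from h import *
im=ctrl.get_image("wrist");S=1/1.4
f=lambda u,v,z=.016:onz(im,(u*S,v*S),z)[:2]
P=np.array([f(315,148),f(463,111),f(511,353),f(366,306),f(492,281)])
L=np.array([[-45,78],[45,78],[45,-78],[-43,-28],[43,-28]])/1000
a=L-L.mean(0);b=P-P.mean(0)
t=np.arctan2((a[:,0]*b[:,1]-a[:,1]*b[:,0]).sum(),(a*b).sum());M=np.array([[np.cos(t),-np.sin(t)],[np.sin(t),np.cos(t)]])
o=P.mean(0)-M@L.mean(0);print(np.degrees(t),o,(P-(L@M.T+o)).round(4).tolist())
print("small",o+M@[0,-.052],"large",o+M@[0,.024], "tcp",ctrl.state()["ee_pos"])
print("forceps tips",f(12,130,.004),f(200,60,.004))
E
```

```text
13.377623643511583 [ 0.64281844 -0.22183143] [[0.0017, -0.002], [-0.0016, -0.0025], [-0.0006, -0.0002], [0.0028, 0.0039], [-0.0023, 0.0008]]
small [ 0.65484958 -0.27242048] large [ 0.63726561 -0.19848264] tcp [ 0.63112933 -0.22604286  0.15468208]
forceps tips [ 0.39833109 -0.14759389] [ 0.51692284 -0.10980142]
```

```bash
python3 -m jog '[[[-10,5,0,0,0,0,0.15],[-18,10,0,0,0,0,0.15],[-12,6,0,0,0,0,0.15],[-6,3,5,0,0,0,0.15],[0,0,20,0,0,0,0.15],[0,0,30,0,0,0,0.15],[0,0,25,0,0,0,0.15],[0,0,16,0,0,0,0.15],[0,0,9,0,0,0,0.15],[0,0,5,0,0,0,0.15],[0,0,3,0,0,0,0.15],[0,0,2,0,0,0,0.15],[0,0,1,0,0,0,0.15],[0,0,0,0,0,0,0.15],[0,0,0,0,0,0,0.15]]]'
```

```text
time: 21.8
ee_pos: [0.6562, -0.2733, 0.0397]
eef_rot: [2.221, 2.221, 0.0]
ft_force: [-0.2, -0.8, -1.0]
opening: 0.0239
gripper_force: 12.0
```

```bash
python3 -m jog '[[[0,0,1.2,0,0,0,0.15],[0,0,1,0,0,0,0.15],[0,0,0,0,0,0,0.15],[0,0,0,0,0,0,0.3],[0,0,0,0,0,0,0.4],[0,0,0,0,0,0,0.5],[0,0,0,0,0,0,0.5],[0,0,-8,0,0,0,0.5],[0,0,-20,0,0,0,0.5],[0,0,-30,0,0,0,0.6],[0,0,-35,0,0,0,0.8],[0,0,-30,0,0,0,0.8]]]'
python3 -m jog '[[[10,-12,-20,0,0,0,0.8],[18,-22,-15,0,0,0,0.8],[25,-30,-5,0,0,0,0.8],[25,-30,0,0,0,0,0.8],[25,-30,0,0,0,0,0.8],[20,-26,0,0,0,0,0.8],[16,-20,0,0,0,0,0.8],[10,-12,0,0,0,0,0.8],[4,-5,0,0,0,0,0.8],[0,0,0,0,0,0,0.8],[0,0,0,0,0,0,0.8]]]'
python3 - <<'E'
from h import *
im=ctrl.get_image("wrist");save(im,"w4.png",s=1.4);print(ctrl.state()["ee_pos"])
for n in "eraser","forceps":
    for r in ctrl.pinpoint(n,"wrist"): print(n,round(r["p"],2),np.round(r["uv"],1),np.round(onz(im,r["uv"],0),3)[:2])
    for r in ctrl.regions_of(n,"wrist")[:1]:
        q=cv2.minAreaRect(np.argwhere(r["pixels"])[:,::-1].astype(np.float32));b=cv2.boxPoints(q)
        W=np.array([onz(im,x,.01)[:2] for x in b]);print(W.mean(0).round(4),W.round(4).tolist(),b.round())
E
```

```text
time: 23.0
ee_pos: [0.6562, -0.2733, 0.1621]
eef_rot: [2.221, 2.221, 0.001]
ft_force: [0.8, -1.3, -0.1]
opening: 0.0647
gripper_force: 0.0
time: 24.1
ee_pos: [0.4702, -0.121, 0.2003]
eef_rot: [2.22, 2.22, 0.001]
ft_force: [1.3, -0.9, -0.4]
opening: 0.0702
gripper_force: 0.0
[ 0.4702525  -0.12107414  0.20018075]
eraser 0.66 [285.   82.7] [ 0.471 -0.035]
[ 0.4685 -0.0367] [[0.4528, -0.0565], [0.4636, -0.0125], [0.4838, -0.0168], [0.4737, -0.0611]] [[266. 106.]
 [277.  56.]
 [299.  61.]
 [288. 111.]]
forceps 0.7 [271.2 173.5] [ 0.457 -0.124]
[ 0.4766 -0.12  ] [[0.4358, -0.1259], [0.513, -0.1002], [0.5179, -0.1138], [0.4399, -0.1401]] [[250. 178.]
 [328. 152.]
 [333. 166.]
 [254. 191.]]
```

View pics/w4.png

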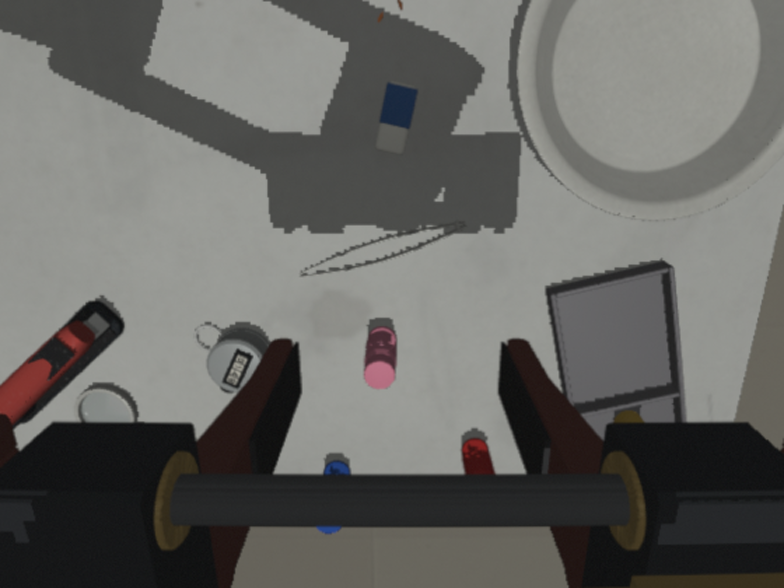

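The eraser is at display (397,118), centre (0.469,−0.0365), turned about −14°. The forceps lie at (300,273)–(465,224), and the glue stick stands in the small compartment at (628,418).

```bash
python3 -m jog '[[[15,-1,0,0,0,0,0.75],[25,0,0,0,0,0,0.75],[25,0,0,0,0,0,0.75],[14.5,0,0,0,0,0,0.75],[5,0,0,0,0,7,0.75],[0,0,20,0,0,7,0.75],[0,0,35,0,0,0,0.75],[0,0,40,0,0,0,0.75],[0,0,40,0,0,0,0.75],[0,0,30,0,0,0,0.75],[0,0,15,0,0,0,0.75],[0,0,8,0,0,0,0.75],[0,0,5,0,0,0,0.75],[0,0,2,0,0,0,0.75],[0,0,0,0,0,0,0.75]]]'
python3 -m jog '[[[0,0,0,0,0,0,0.4],[0,0,0,0,0,0,0.3],[0,0,0,0,0,0,0.2],[0,0,0,0,0,0,0.15],[0,0,0,0,0,0,0.15],[0,0,0,0,0,0,0.15],[0,0,0,0,0,0,0.15]]]' 12
```

```text
time: 25.85
ee_pos: [0.4685, -0.0356, 0.0055]
eef_rot: [2.475, 1.934, 0.001]
ft_force: [1.0, -0.1, 0.3]
opening: 0.0662
gripper_force: 0.0
time: 26.55
ee_pos: [0.4679, -0.0357, 0.005]
eef_rot: [-2.475, -1.934, -0.0]
ft_force: [-0.3, -0.0, 0.6]
opening: 0.0198
gripper_force: 11.9
```

```bash
python3 -m jog '[[[0,0,-5,0,0,0,0.1],[0,0,-15,0,0,0,0.1],[0,0,-30,0,0,0,0.1],[0,0,-30,0,0,0,0.1],[0,0,-15,0,0,-6.8,0.1],[0,0,-5,0,0,-6.8,0.1],[0,0,0,0,0,-6.8,0.1],[0,0,0,0,0,-6.8,0.1],[0,0,0,0,0,0,0.1]]]'
python3 -m jog '[[[-10,7,0,0,0,0,0.1],[-20,13,0,0,0,0,0.1],[-30,19,0,0,0,0,0.1],[-35,22,0,0,0,0,0.1],[-35,22,0,0,0,0,0.1],[-30,19,0,0,0,0,0.1],[-20,13,0,0,0,0,0.1],[-12,8,0,0,0,0,0.1],[-5,4,10,0,0,0,0.1],[0,0,25,0,0,0,0.1],[0,0,30,0,0,0,0.1],[0,0,15,0,0,0,0.1],[0,0,8,0,0,0,0.1],[0,0,5,0,0,0,0.1],[0,0,2,0,0,0,0.1],[0,0,0,0,0,0,0.1],[0,0,0,0,0,0,0.1]]]'
```

```text
time: 27.45
ee_pos: [0.4678, -0.0357, 0.1053]
eef_rot: [1.95, 2.463, 0.0]
ft_force: [0.4, -0.1, -0.8]
opening: 0.0197
gripper_force: 11.9
time: 29.15
ee_pos: [0.6373, -0.1988, 0.011]
eef_rot: [1.95, 2.461, 0.001]
ft_force: [-0.3, -0.6, 0.1]
opening: 0.0198
gripper_force: 11.9
```

```bash
python3 -m jog '[[[0,0,1.5,0,0,0,0.1],[0,0,1.2,0,0,0,0.1],[0,0,0,0,0,0,0.1],[0,0,0,0,0,0,0.3],[0,0,0,0,0,0,0.4],[0,0,0,0,0,0,0.45],[0,0,0,0,0,0,0.45],[0,0,-8,0,0,0,0.45],[0,0,-20,0,0,0,0.4],[0,0,-35,0,0,0,0.4],[0,0,-35,0,0,0,0.4],[0,0,-35,0,0,0,0.4],[0,0,-20,0,0,0,0.4]]]'
python3 -m jog '[[[9,-13,0,0,0,0,0.4],[18,-25,0,0,0,0,0.4],[25,-35,0,0,0,7.8,0.4],[20,-30,0,0,0,7.8,0.4],[0,0,0,0,0,7.8,0.4],[0,0,0,0,0,7.8,0.4],[0,0,0,0,0,7.8,0.4],[0,0,0,0,0,7.8,0.4],[0,0,0,0,0,7.8,0.4],[0,0,0,0,0,7.8,0.4],[0,0,0,0,0,7.8,0.4],[0,0,0,0,0,7.8,0.4],[0,0,0,0,0,7.8,0.4],[0,0,0,0,0,0,0.4]]]'
python3 - <<'E'
from h import *
im=ctrl.get_image("wrist");save(im,"w5.png",s=1.4);s=ctrl.state();T=rot(s["eef_rot"]);p=s["ee_pos"];print(p,T.round(3))
for r in ctrl.pinpoint("forceps","wrist"):
    w=onz(im,r["uv"],0.0);print(round(r["p"],2),np.round(r["uv"]),w.round(4))
w=np.array([.459,-.1265,.005]);print("tool shift mm",1000*T.T@(w-p))
E
```

```text
time: 30.45
ee_pos: [0.6379, -0.199, 0.1642]
eef_rot: [1.949, 2.459, 0.002]
ft_force: [0.9, 0.6, -0.3]
opening: 0.0353
gripper_force: 0.0
time: 31.85
ee_pos: [0.5219, -0.1475, 0.1608]
eef_rot: [3.105, 0.474, 0.001]
ft_force: [0.6, -0.5, 0.3]
opening: 0.035
gripper_force: 0.0
[ 0.52189631 -0.14745719  0.16072747] [[ 0.953  0.302  0.   ]
 [ 0.302 -0.953 -0.   ]
 [ 0.     0.    -1.   ]]
0.76 [243. 238.] [ 0.4558 -0.1261  0.    ]
tool shift mm [-53.69716403 -38.99973346 155.69788311]
```

View pics/w5.png

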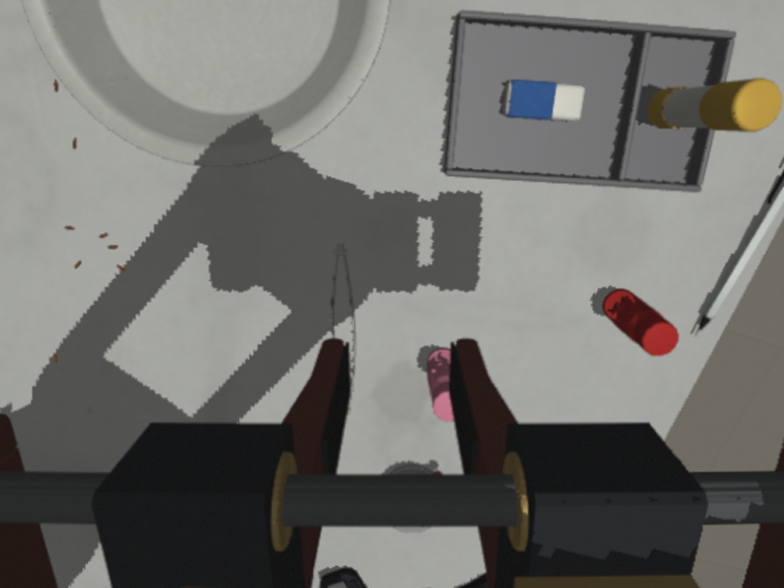

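The eraser and glue stick sit correctly in the tray. The forceps point along the tool x axis at display x≈342, tip at row 245. Moving onto its middle and gripping.

```bash
python3 -m jog '[[[-12,-9,0,0,0,0,0.4],[-20,-15,0,0,0,0,0.4],[-15,-11,20,0,0,0,0.4],[-6.5,-4,30,0,0,0,0.4],[0,0,35,0,0,0,0.4],[0,0,30,0,0,0,0.4],[0,0,20,0,0,0,0.4],[0,0,12,0,0,0,0.4],[0,0,6,0,0,0,0.4],[0,0,4,0,0,0,0.4],[0,0,0,0,0,0,0.4],[0,0,0,0,0,0,0.2],[0,0,0,0,0,0,0.1],[0,0,0,0,0,0,0],[0,0,0,0,0,0,0],[0,0,0,0,0,0,0],[0,0,0,0,0,0,0]]]' 15
```

```text
time: 33.65
ee_pos: [0.4595, -0.1264, 0.0037]
eef_rot: [3.105, 0.475, 0.001]
ft_force: [-0.4, 0.3, 6.4]
opening: 0.0126
gripper_force: 15.0
```

```bash
python3 -m jog '[[[0,0,-5,0,0,0,0],[0,0,-15,0,0,0,0],[0,0,-30,0,0,0,0],[0,0,-25,0,0,0,0],[0,0,-15,0,0,0,0],[0,0,0,0,0,0,0]]]'
python3 -m jog '[[[10,-3,0,0,0,0,0],[22,-7,0,0,0,0,0],[32,-10,0,0,0,0,0],[36,-11,0,0,0,0,0],[36,-12,0,0,0,0,0],[32,-10,0,0,0,0,0],[22,-7,0,0,0,0,0],[14,-4.5,0,0,0,0,0],[7.5,-2.2,5,0,0,0,0],[0,0,20,0,0,0,0],[0,0,25,0,0,0,0],[0,0,17,0,0,0,0],[0,0,10,0,0,0,0],[0,0,5,0,0,0,0],[0,0,3,0,0,0,0],[0,0,1.5,0,0,0,0],[0,0,0,0,0,0,0],[0,0,0,0,0,0,0]]]'
python3 - <<'E'
from h import *
im=ctrl.get_image("top");save(im,"t2.png",crop=(170,100,430,240),s=3)
E
```

```text
time: 34.25
ee_pos: [0.4606, -0.1268, 0.0953]
eef_rot: [3.103, 0.475, 0.006]
ft_force: [-0.5, -0.2, -0.7]
opening: 0.0126
gripper_force: 15.0
time: 36.05
ee_pos: [0.6415, 0.0006, 0.0075]
eef_rot: [3.105, 0.475, 0.002]
ft_force: [-0.5, -0.1, -0.1]
opening: 0.0124
gripper_force: 15.0
```

View pics/t2.png

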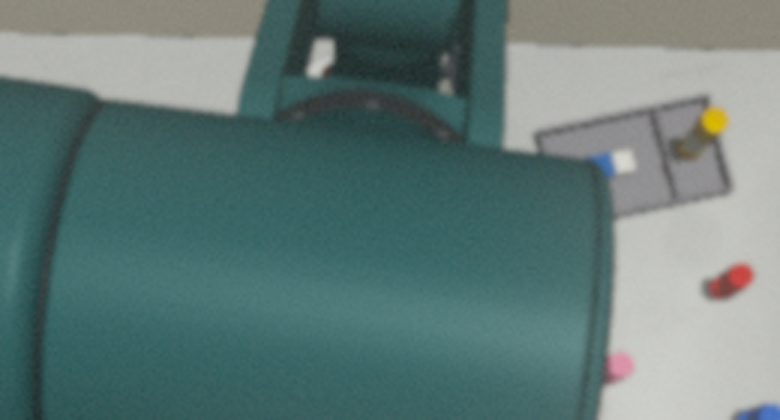

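The arm hides the dish in this view, but the tray contents are fine. Lowering the last 1.5 mm, releasing and lifting clear.

```bash
python3 -m jog '[[[0,0,1,0,0,0,0],[0,0,0.7,0,0,0,0],[0,0,0,0,0,0,0],[0,0,0,0,0,0,0.15],[0,0,0,0,0,0,0.3],[0,0,0,0,0,0,0.35],[0,0,0,0,0,0,0.35],[0,0,-8,0,0,0,0.35],[0,0,-20,0,0,0,0.35],[0,0,-35,0,0,0,0.35],[0,0,-40,0,0,0,0.35],[0,0,-40,0,0,0,0.35],[0,0,-40,0,0,0,0.35],[-20,0,-10,0,0,0,0.35],[-30,0,0,0,0,0,0.35],[-30,0,0,0,0,0,0.35],[-20,0,0,0,0,0,0.35],[0,0,0,0,0,0,0.35],[0,0,0,0,0,0,0.35]]]'
python3 - <<'E'
from h import *
im=ctrl.get_image("scene");save(im,"s4.png",s=1.4)
for r in ctrl.pinpoint("forceps","scene")[:2]: print(r["p"],onz(im,r["uv"],.002))
i2=ctrl.get_image("wrist")
for r in ctrl.pinpoint("forceps","wrist")[:2]: print(r["p"],onz(i2,r["uv"],.002))
E
```

```text
time: 38.0
ee_pos: [0.5461, -0.0293, 0.1988]
eef_rot: [3.105, 0.474, 0.002]
ft_force: [-0.1, 0.9, -0.3]
opening: 0.0309
gripper_force: 0.0
0.63 [ 0.64057372 -0.00925738  0.002     ]
0.59 [0.64079762 0.00207145 0.002     ]
```

View pics/s4.png

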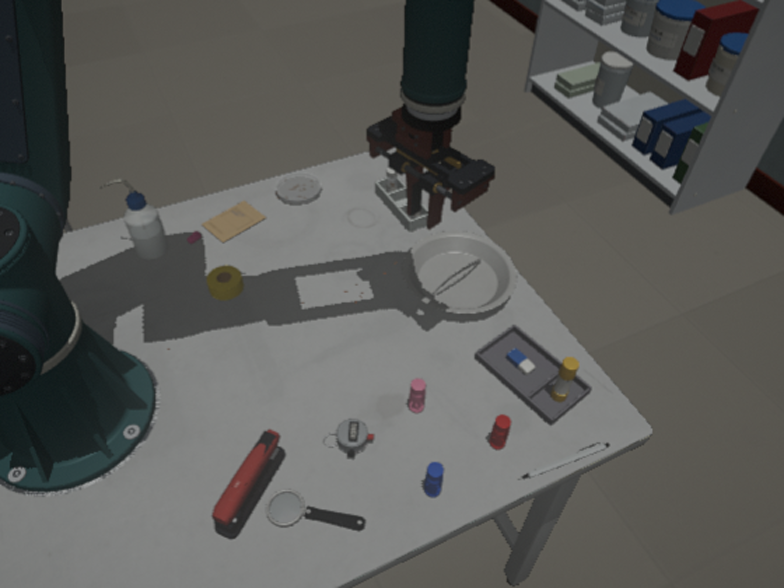

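The forceps lie mid-dish at display (457,277). The eraser (520,360) and glue stick (565,380) are in the tray, the bystanders haven't moved, and both vials were seen upright in the rack. Handing in.

```bash
python3 -c "
from rig import ctrl
print(ctrl.finish_job())"
```

```text
the job is handed in; nothing more can be done
None
```

I sorted all five things into their places and handed the job in after about 38 s of robot time; it returned no verdict, and the arm hid the rack in my last picture, so the vials were last seen standing in it earlier in the run.

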